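# Refit the dust collector's inlet cover from the cluttered basket

### The arm

A 7-joint arm with a two-finger parallel gripper is mounted at the origin on a cart in front of the work surface, level with it; the furniture and walls round the work are solid. World frame = base frame: x ahead of the robot, y to its left, z up, the work surface at z = 0. Lengths are in mm, angles in rad, forces in N, time in s.
With the tool pointing down it reaches from about 400 to 875 mm from the base axis. Payload 4.4 kg.
Tool frame: the origin (TCP) lies midway between the tips of the shut fingers; the grasp point (between the pads) lies 19 mm behind it (ctrl.grip_point_offset is the distance from the TCP to the grasp point, in mm); z points along the fingers, y is the line along which they close (so a half turn about z gives the same grasp; the last joint's range is limited). The gripper opens to 85 mm and grips with 20 to 120 N. Pads are 22 mm wide; open, the fingers measure 114 mm over their backs; the gripper's body (76 mm by 85 mm) begins 54 mm behind the grasp point. The pads swing forward as they close: fully open they stand 13 mm farther back than shut.
Start: joints at [-1.242, 0.628, 0.038, 1.517, -0.027, 0.996, -0.02], TCP at [249.983, 600.022, 231.313] pointing down, gripper open.
Joint ranges: [-3.06, 3.06], [-0.37, 2.12], [-1.25, 1.32], [0.18, 2.47], [-1.1, 4.24], [0.23, 1.98], [-2.94, 2.94]. Speed limits (rad/s): [2.57, 2.57, 3.14, 3.14, 3.14, 3.14, 3.14].

### API

Orientations are given as [roll, pitch, yaw] about the fixed x, y, z axes, in that order (R = Rz(yaw) Ry(pitch) Rx(roll)).
In Python, from cell import ctrl, camrig, job gives the robot as it stands (ctrl), with the cameras (camrig) and the job (job).
- The arm moves only by the tool move_tool, called in YAML: its name, and indented under it one key for each argument. Schema: {"type":"object","properties":{"plan":{"type":"array","items":{"type":"object","properties":{"tx":{"type":"number"},"ty":{"type":"number"},"tz":{"type":"number"},"drx":{"type":"number"},"dry":{"type":"number"},"drz":{"type":"number"},"jaw":{"type":"number"}},"additionalProperties":false,"required":["jaw"]},"minItems":1,"maxItems":12},"only":{"type":"string"},"quiet":{"type":"boolean"},"lines":{"type":"string"}},"required":["plan"],"additionalProperties":false}. plan is a list of rows, 1 to 12 of them, each an object with the fields tx, ty, tz (the shift in mm), drx, dry, drz (a rotation vector in rad), jaw (the finger opening in mm); a field left out counts as zero (the opening has to be given); each row shifts and turns the commanded pose from where the row before left it, along the tool's axes as they then stand; what a row does not reach is not made up. A row lasts 1/10 s, in which the tool goes at most 50 mm and 0.15 rad, less where a joint would pass 70% of its speed; a pose out of reach is approached as far as the arm can. The fingers move at their own pace and stop on an object; the grip force is fixed at half the most. Time passes only in rows, so rows that do not move let the fingers close. The tool returns the time, the measured TCP pose, the force, the opening and the grip force at its end. only (a regular expression) keeps the lines of the reply that match it, lines (a string "A,B") keeps lines A to B, and quiet returns only ok. Input that does not fit is refused with a message, and nothing moves.
- ctrl.read_state(): the state, without advancing time (a new reading comes with each control period).
- camrig.get_image(name): name is "side" or "top" or "wrist"; returns the picture (420x560x3 uint8, blue, green, red); there is no depth.
- camrig.calibration(name): a dict with "fx", "fy", "cx", "cy" (pixels), "rvec" (rotation vector, rad) and "tvec" (3), from world to camera coordinates, as OpenCV has them; the wrist camera has in their place "hand_eye" (4x4, takes a point from camera to tool coordinates, whose origin is the TCP and whose axes are the flange's). Camera axes: x right, y down, z forward; pixel columns grow to the right and rows downward; lengths in mm; the calibration is good to about 2 mm. A picture is of the moment at which its call begins: read the wrist's pose just before it. calibration takes no time and is no camera call.
- job.finish_job(): hands the job in; it is judged then, once.
The state is a dict: "clock": time; "qpos": joint angles; "qd": joint speeds; "tau": joint torques, N m; "eef_pos": TCP position; "tool_rot": TCP orientation; "force": force on the tool from outside, world axes, zero at the start; "torque": the same for the moment, N m; "width": finger opening in mm; "gripper_force": force on a finger pad.
Only numpy, scipy, OpenCV 4.12 (cv2) and the standard library are available. Lean on these libraries where they do the work, as an engineer would, in place of code of your own. Each camera call takes 0.05 s, during which the arm holds its last target. There are 200 camera calls.

### The job

The nail dust collector has a fresh filter, but its cover, the slotted steel plate with the black padded finger rest, is still lying in the white basket among the bottles and jars. Take the cover out and lower it gently, without dropping it, over the collector's two locating pins until it lies flush on the rubber seat, then let go. Leave the basket where it is, with the bottles and jars standing in it.

Things in the scene. Friction and masses are not known exactly. Their poses are not given: they have to be found in the camera images.
- inlet_cover: The part to move: slotted steel inlet cover, plate 128 (x) x 92 (y) x 5 mm, about 0.18 kg, loose. Origin: centre of its underside, z up. A black padded finger rest stands over its middle (see finger_rest). Two round through holes, 12 mm wide, at x = +52 and -52 mm, y = 0. The same either way round. Starts flat on the basket's floor, its x roughly along the basket's long side.
- finger_rest (a point): Centre of the cover's padded finger rest, 44 mm above the cover's origin; axes as the cover's. The rest is a level bar 84 mm long (y), 22 mm wide (x), 22 mm high, on a thin upright at each end, with 28 mm of free space between it and the plate. It can be gripped across x from above.
- dust_collector: Table-top nail dust collector, pearl white with pink control strip and a grey bezel on top, 176 (x) x 236 (y) x 62 mm, fixed to the table, front facing -x. Origin: centre of its underside. In the bezel: a rectangular inlet (76 x 68 mm) with a pleated filter, a black rubber seat round it, and two upright steel locating pins on the x axis, one in front of the inlet and one behind.
- seat (a point): Centre of the collector's inlet at the height of the rubber seat, 64 mm above the table; axes as the collector's. With the cover fitted, the cover's origin is here and its x axis lies along the collector's x axis, either way round.
- pin_front (a point): Tip of the front locating pin, 52 mm in front of the seat's centre (-x of the collector) and 16 mm above the seat. Pin: 8 mm diameter, the top 7 mm tapering to 3 mm.
- pin_back (a point): Tip of the back locating pin, the same, 52 mm behind the seat's centre (+x).
- basket: White slotted plastic basket, open at the top, 166 (x) x 308 (y) x 96 mm outside at the rim; inside about 144 x 264 mm; floor 3 mm thick, walls 2 to 4 mm; loose, about 0.5 kg. Origin: centre of its underside; y along its long side. The cover lies in its middle, bottles and jars stand at both ends.
- work_lamp: Work lamp, an obstacle that stays put: its shade, about 190 mm across, hangs behind the work, centred near x = 0.68, y = 0.10 m, rim 0.31 m above the table; from there its arm runs near x = 0.7 m, 0.40 to 0.47 m above the table, to y = -0.34 m. The neighbouring desk's lamp has its like, centred near x = 0.64, y = 0.46 m. Keep arm and wrist on the robot's side of both.
- bottle_white: white polish bottle with black cap, 31 x 31 x 77 mm, standing in the basket beyond one end of the cover; loose. Origin: centre of its underside, z up.
- bottle_red: square red polish bottle with black cap, 27 x 27 x 81 mm, standing in the basket beyond one end of the cover; loose. Origin: centre of its underside, z up.
- bottle_yellow: yellow polish bottle with black cap, 34 x 34 x 84 mm, standing in the basket beyond one end of the cover; loose. Origin: centre of its underside, z up.
- pink_lid_jar: tan round jar with tall pink lid, 43 x 43 x 88 mm, standing in the basket beyond one end of the cover; loose. Origin: centre of its underside, z up.
- white_jar: small pale jar with white lid, 35 x 35 x 30 mm, standing in the basket beyond one end of the cover; loose. Origin: centre of its underside, z up.
- bottle_black: black polish bottle with white cap, 34 x 34 x 84 mm, standing in the basket beyond one end of the cover; loose. Origin: centre of its underside, z up.

How it is judged:
By the outcome, as a careful person would: the job done as asked, in the order asked, and still so for the second after the job is handed in, with the robot touching nothing.
It also fails if it takes over 53 s, if anything falls off the work surface, if the arm or the gripper's body presses on something with over 40 N, if the wrist force passes 120 N, or if a joint passes its speed limit or range.

## Working session

There is one attempt and no reset: what is moved stays moved. The work goes in short steps, Python scripts to look and compute and a tool call to move; the robot and the scene stay as the last step left them, time stands still between calls to the robot, and variables do not carry over. Pictures are saved under pics/ and viewed, at most 10 in all, crops included, and the job is handed in when it is done.

```bash
ls; mkdir -p pics
```

Run:
```python
from cell import ctrl, camrig, job
import cv2
s=ctrl.read_state();print(s['clock'],s['eef_pos'],s['tool_rot'],s['width'],s['force'])
for n in ("side","top","wrist"):
    cv2.imwrite(f"pics/{n}0.png",camrig.get_image(n)); print(n,camrig.calibration(n))
```

```text
cell.py
pics
0.0 [249.7225088  599.44484098 230.36663887] [-3.13967837e+00 -7.77004533e-06  2.74681789e+00] 85.3024255508122 [ 0.10607544 -0.1736879  -0.11766604]
side {'fx': 415.8575418493018, 'fy': 415.8575418493018, 'cx': 285.8850542349527, 'cy': 213.11680773926798, 'rvec': array([ 1.98664833, -0.36721787,  0.2105429 ]), 'tvec': array([-502.68202504,  110.96591362,  944.99032008])}
top {'fx': 486.7991395827216, 'fy': 486.7991395827216, 'cx': 275.79510983041627, 'cy': 205.85511554790725, 'rvec': array([ 2.19637988, -2.1889705 ,  0.07706732]), 'tvec': array([ -64.1348582 ,  530.68934401, 1188.47305657])}
wrist {'fx': 364.01673167084823, 'fy': 364.01673167084823, 'cx': 285.44729676500083, 'cy': 213.05202330861087, 'hand_eye': array([[-3.55820064e-04, -9.48293480e-01, -3.17394628e-01,
         8.13656197e+01],
       [ 9.99999922e-01, -3.92141004e-04,  5.05513333e-05,
        -8.00857444e-01],
       [-1.72400948e-04, -3.17394585e-01,  9.48293545e-01,
        -1.42057934e+02],
       [ 0.00000000e+00,  0.00000000e+00,  0.00000000e+00,
         1.00000000e+00]])}
```

View pics/top0.png

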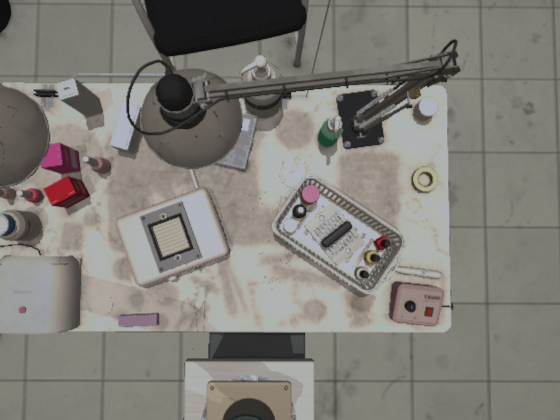

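View pics/side0.png

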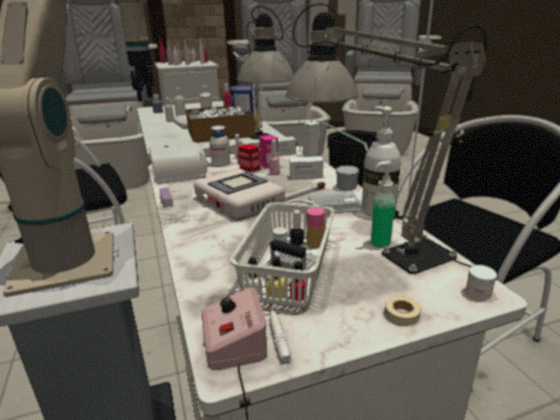

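The top view shows the basket around (338,235) with the black rest at (337,234), and the collector around (172,237) with its inlet at about (170,237). I'll enlarge both views to read pixels.

Run:
```python
import cv2,numpy as np
t=cv2.imread('pics/top0.png');s=cv2.imread('pics/side0.png')
a=cv2.resize(t[185:290,115:230],None,fx=3.45,fy=3.45,interpolation=3)   # 397x362
b=cv2.resize(t[175:295,270:405],None,fx=2.95,fy=2.95,interpolation=3)
b=cv2.resize(t[180:285,275:390],None,fx=3.45,fy=3.45,interpolation=3)
cv2.imwrite('pics/topc.png',np.hstack([a,b])); print(np.hstack([a,b]).shape)
c=cv2.resize(s[165:315,185:345],None,fx=4,fy=4,interpolation=3); cv2.imwrite('pics/sidec.png',c)
```

```text
(362, 794, 3)
```

View pics/topc.png

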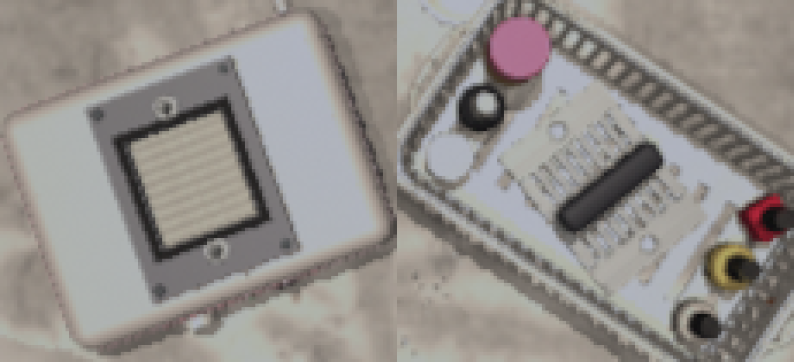

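View pics/sidec.png

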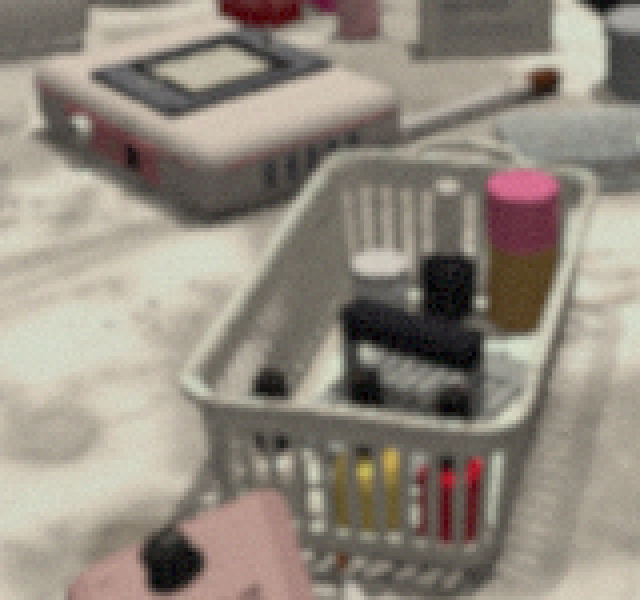

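The enlarged top crop shows the pins at (166,106) and (217,249), the rest's centre at (610,187), and the cover holes at (559,131) and (647,243). The side crop has the rest's centre at (413,333) and the inlet's centre at (212,71).

Create h.py:
```python
import numpy as np,cv2
from cell import ctrl, camrig, job
from scipy.spatial.transform import Rotation as Rn
def cam(n):
    c=camrig.calibration(n)
    K=np.array([[c['fx'],0,c['cx']],[0,c['fy'],c['cy']],[0,0,1]])
    if n!='wrist': return K,cv2.Rodrigues(c['rvec'])[0],np.array(c['tvec'])
    s=ctrl.read_state();T=np.eye(4);T[:3,:3]=Rn.from_euler('xyz',s['tool_rot']).as_matrix();T[:3,3]=s['eef_pos']
    M=np.linalg.inv(T@c['hand_eye']);return K,M[:3,:3],M[:3,3]
def tri(*obs): # ((K,R,t),(u,v))
    P=[k@np.c_[r,t] for (k,r,t),_ in obs]
    A=np.vstack([p[i]-uv[i]*p[2] for p,(_,uv) in zip(P,obs) for i in (0,1)])
    return np.linalg.lstsq(A[:,:3],-A[:,3],rcond=None)[0]
def atz(c,uv,z):
    K,R,t=c;d=R.T@np.linalg.solve(K,[*uv,1]);o=-R.T@t
    return o+d*(z-o[2])/d[2]
def totool(p): # world displacement target in tool axes
    s=ctrl.read_state();return Rn.from_euler('xyz',s['tool_rot']).inv().apply(np.array(p)-s['eef_pos'])
```

Run:
```python
from h import *
np.set_printoptions(precision=1,suppress=True)
T=cam('top');S=cam('side')
tl=lambda u,v:(115+(u+.5)/3.45-.5,185+(v+.5)/3.45-.5)
tr=lambda u,v:(275+(u-397+.5)/3.45-.5,180+(v+.5)/3.45-.5)
sd=lambda u,v:(185+(u+.5)/4-.5,165+(v+.5)/4-.5)
print('rest',tri((T,tr(610,187)),(S,sd(413,333))),'seat',tri((T,tl(193,178)),(S,sd(212,71))))
h=[atz(T,tr(*p),8) for p in ((559,131),(647,243))];e=[atz(T,tr(*p),58) for p in ((565,218),(655,158))]
p=[atz(T,tl(*p),80) for p in ((166,106),(217,249))]
for a in (h,e,p):
    d=a[0]-a[1];print(a,(a[0]+a[1])/2,np.linalg.norm(d),np.degrees(np.arctan2(d[1],d[0])))
s=ctrl.read_state();print(Rn.from_euler('xyz',s['tool_rot']).as_matrix())
```

```text
rest [ 462.9 -208.3   48.7] seat [455.4 187.9  58.1]
[array([ 502.5, -176.7,    8. ]), array([ 422.1, -239.8,    8. ])] [ 462.3 -208.3    8. ] 102.26894551691413 38.13897527738131
[array([ 440.5, -175.6,   58. ]), array([ 482.1, -238.1,   58. ])] [ 461.3 -206.8   58. ] 75.06802359326791 123.66611615283425
[array([503.7, 202.5,  80. ]), array([407.2, 166.4,  80. ])] [455.4 184.5  80. ] 102.96478197290192 20.509156018578228
[[-0.9  0.4 -0. ]
 [ 0.4  0.9 -0. ]
 [ 0.  -0.  -1. ]]
```

move_tool:
  plan:
    - {"tx": -33, "ty": -30, "jaw": 60}
    - {"tx": -33, "ty": -30, "jaw": 60}
    - {"tx": -33, "ty": -30, "jaw": 60}
    - {"tx": -33, "ty": -30, "jaw": 60}
    - {"tx": -33, "ty": -30, "jaw": 60}
    - {"tx": -33, "ty": -30, "jaw": 60}
    - {"tx": -33, "ty": -30, "jaw": 60}
    - {"tx": -33, "ty": -30, "jaw": 60}
    - {"tx": -33, "ty": -30, "jaw": 60}
    - {"tx": -33, "ty": -30, "jaw": 60}
    - {"jaw": 60}
    - {"jaw": 60}

```text
clock: 1.35
eef_pos: [439.6, 195.1, 231.2]
tool_rot: [-3.141, -0.0, 2.743]
force: [-0.9, 0.9, -0.7]
width: 60.1
gripper_force: 0.0
```

Run:
```python
from h import *
import pickle
C=cam('wrist');cv2.imwrite('pics/w1.png',camrig.get_image('wrist'));pickle.dump(C,open('w1.pkl','wb'))
im=cv2.imread('pics/w1.png')
for p in ([455.4,184.5,64],[503.7,202.5,80],[407.2,166.4,80]):
    q=C[0]@(C[1]@np.array(p)+C[2]);print(q[:2]/q[2])
s=ctrl.read_state();print(s['clock'],s['qpos'])
```

```text
[282.31921206 209.41941355]
[322.25403102 255.38247396]
[238.81874448 171.96988825]
1.4 [-0.52502821  0.38991455  0.06334069  1.97623503 -0.03526462  0.77667384
  0.73432884]
```

View pics/w1.png

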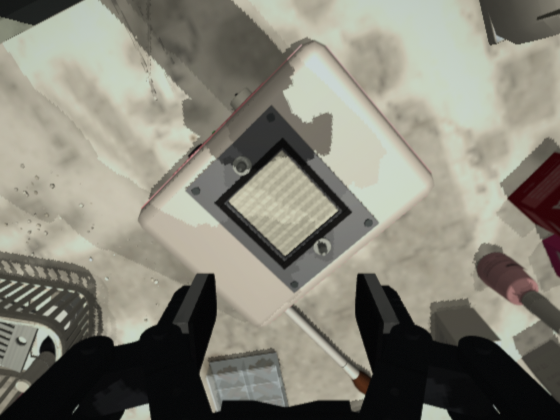

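Wrist view over the collector: front pin near (241,166), back pin near (322,247), inlet centre about (284,203). I'll enlarge the pins and move on to the basket in the meantime.

Run:
```python
from h import *
im=cv2.imread('pics/w1.png')
a=cv2.resize(im[146:186,221:261],None,fx=10,fy=10,interpolation=3);b=cv2.resize(im[227:267,302:342],None,fx=10,fy=10,interpolation=3)
cv2.imwrite('pics/w1c.png',np.hstack([a,b]))
t=totool([462,-208,215]);print(t)
```

```text
[-176.98140088 -364.44780282   16.00214117]
```

View pics/w1c.png

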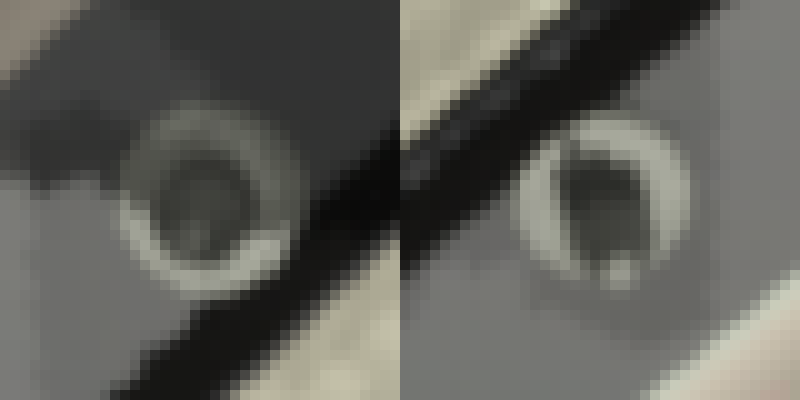

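The crop shows the pin tips at (240.1,168.4) and (323.5,253.9) and the collar centres at (241.6,165.6) and (322.0,246.6). Moving on above the cover, tool y aligned with the cover's x.

Run:
```python
from h import *
import pickle
np.set_printoptions(precision=1,suppress=True)
C=pickle.load(open('w1.pkl','rb'));T=cam('top')
for z,ps in ((80,((323.5,253.9),(240.1,168.4))),(63,((322.05,246.55),(241.55,165.55)))):
    a=[atz(C,p,z) for p in ps];d=a[0]-a[1];print(a,(a[0]+a[1])/2,np.linalg.norm(d),np.degrees(np.arctan2(d[1],d[0])))
tl=lambda u,v:(115+(u+.5)/3.45-.5,185+(v+.5)/3.45-.5)
print(tri((C,(323.5,253.9)),(T,tl(166,106))),tri((C,(240.1,168.4)),(T,tl(217,249))))
```

```text
[array([502.8, 204. ,  80. ]), array([404.9, 168.6,  80. ])] [453.9 186.3  80. ] 104.06939405874932 19.889427708454615
[array([503.3, 204.2,  63. ]), array([405.5, 167.5,  63. ])] [454.4 185.9  63. ] 104.45355090153541 20.558892072667415
[503.9 203.4  76.9] [406.5 167.6  73.1]
```

move_tool:
  plan:
    - {"tx": -20, "ty": -41, "drz": 0.06, "jaw": 60}
    - {"tx": -20, "ty": -41, "jaw": 60}
    - {"tx": -20, "ty": -41, "jaw": 60}
    - {"tx": -20, "ty": -41, "jaw": 60}
    - {"tx": -20, "ty": -41, "jaw": 60}
    - {"tx": -20, "ty": -41, "jaw": 60}
    - {"tx": -20, "ty": -41, "jaw": 60}
    - {"tx": -20, "ty": -41, "jaw": 60}
    - {"tx": -17, "ty": -36, "tz": 10, "drz": 0.12, "jaw": 60}
    - {"tz": 6, "drz": 0.13, "jaw": 60}
    - {"drz": 0.13, "jaw": 60}
    - {"drz": 0.13, "jaw": 60}

```text
clock: 2.6
eef_pos: [441.7, -206.9, 214.8]
tool_rot: [3.142, -0.001, 2.174]
force: [-1.1, 0.3, -0.3]
width: 60.0
gripper_force: 0.0
```

move_tool:
  plan:
    - {"jaw": 60}
    - {"jaw": 60}

```text
clock: 2.8
eef_pos: [441.7, -207.1, 215.2]
tool_rot: [3.141, -0.0, 2.183]
force: [0.5, -0.5, 0.5]
width: 60.3
gripper_force: 0.0
```

Run:
```python
from h import *
import pickle
C=cam('wrist');cv2.imwrite('pics/w2.png',camrig.get_image('wrist'));pickle.dump(C,open('w2.pkl','wb'))
im=cv2.imread('pics/w2.png')
cv2.imwrite('pics/w2v.png',cv2.resize(im[60:360,85:485],None,fx=2,fy=2,interpolation=3))
```

```text
(no output)
```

View pics/w2v.png

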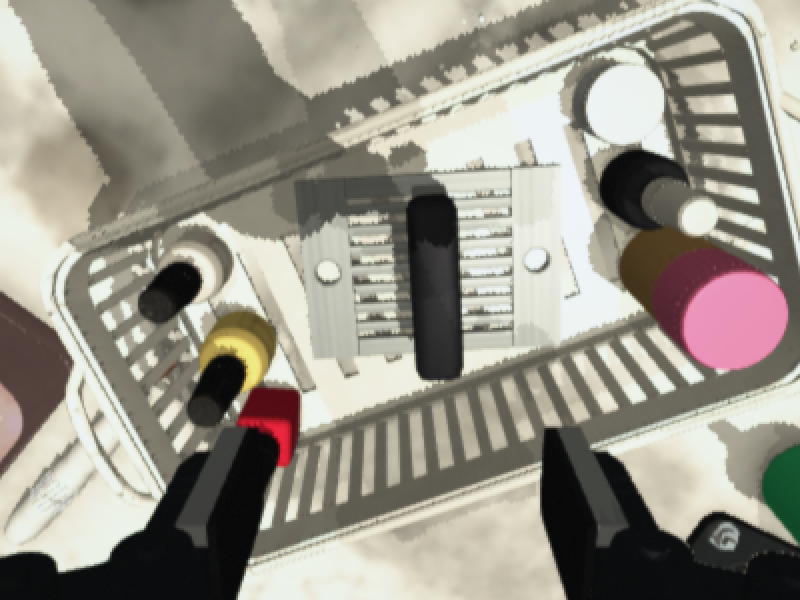

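The enlarged wrist view (2x, offset 85,60) shows the cover holes at (328,271) and (536,260). The rest's top runs from (432,195) to (440,379). All bottles are clear of the fingers' path.

Run:
```python
from h import *
import pickle
np.set_printoptions(precision=1,suppress=True)
C=pickle.load(open('w2.pkl','rb'));T=cam('top');S=cam('side')
w=lambda u,v:(85+(u+.5)/2-.5,60+(v+.5)/2-.5)
for z,ps in ((8,((536,260),(328,271))),(58,((440,379),(432,195)))):
    a=[atz(C,w(*p),z) for p in ps];d=a[0]-a[1];print(a,(a[0]+a[1])/2,np.linalg.norm(d),np.degrees(np.arctan2(d[1],d[0])))
tr=lambda u,v:(275+(u-397+.5)/3.45-.5,180+(v+.5)/3.45-.5);sd=lambda u,v:(185+(u+.5)/4-.5,165+(v+.5)/4-.5)
print(tri((C,w(436,287)),(T,tr(610,187)),(S,sd(413,325))))
s=ctrl.read_state();print('tooly',np.degrees(np.arctan2(*Rn.from_euler('xyz',s['tool_rot']).as_matrix()[[1,0],1])))
m=(a[0]+a[1])/2
print(totool([461.5,-207.5,30]))
```

```text
[array([ 502.5, -178.4,    8. ]), array([ 421.2, -242.3,    8. ])] [ 461.8 -210.4    8. ] 103.34032904671355 38.165623096800424
[array([ 486.1, -241. ,   58. ]), array([ 434.7, -176. ,   58. ])] [ 460.4 -208.5   58. ] 82.86302552258714 -51.719250988113345
[ 462.3 -208.    53.2]
tooly 35.009459388854026
[-11.6  16.2 185.2]
```

move_tool:
  plan:
    - {"tx": -13, "ty": 15, "tz": 5, "drz": -0.055, "jaw": 60}
    - {"tz": 35, "jaw": 60}
    - {"tz": 35, "jaw": 60}
    - {"tz": 35, "jaw": 60}
    - {"tz": 25, "jaw": 60}
    - {"tz": 20, "jaw": 60}
    - {"tz": 15, "jaw": 60}
    - {"tz": 10, "jaw": 60}
    - {"tz": 5, "jaw": 60}
    - {"jaw": 60}
    - {"jaw": 60}

```text
clock: 3.95
eef_pos: [461.2, -210.8, 30.8]
tool_rot: [3.141, 0.001, 2.232]
force: [-0.2, -0.3, -0.5]
width: 59.7
gripper_force: 0.0
```

```bash
python3 -c "
from h import *
cv2.imwrite('pics/w3.png',camrig.get_image('wrist'))"
```

```text
(no output)
```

View pics/w3.png

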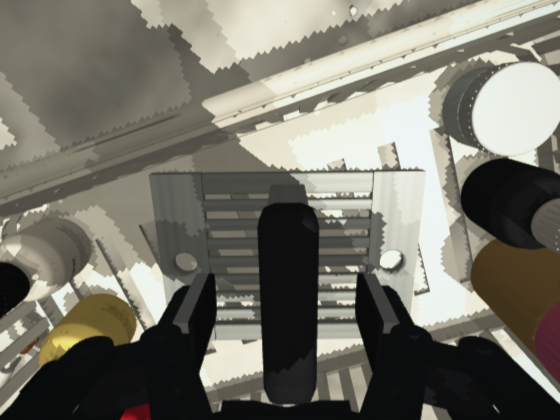

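The bar (centred at about column 288) sits midway between the fingers (inner edges at 215 and 357) and is parallel to them. Closing.

move_tool:
  plan:
    - {"jaw": 15}
    - {"jaw": 15}
    - {"jaw": 15}
    - {"jaw": 15}
    - {"jaw": 15}
    - {"jaw": 15}

```text
clock: 4.6
eef_pos: [461.2, -210.7, 30.9]
tool_rot: [3.141, 0.001, 2.232]
force: [-0.2, 1.1, 5.5]
width: 20.7
gripper_force: 59.7
```

move_tool:
  plan:
    - {"tz": -5, "jaw": 15}
    - {"tz": -10, "jaw": 15}
    - {"tz": -15, "jaw": 15}
    - {"jaw": 15}

```text
clock: 5.0
eef_pos: [461.9, -211.2, 62.0]
tool_rot: [3.14, 0.003, 2.232]
force: [0.5, -0.5, -1.0]
width: 20.9
gripper_force: 58.7
```

move_tool:
  plan:
    - {"tz": -25, "jaw": 15}
    - {"tz": -35, "jaw": 15}
    - {"tz": -35, "jaw": 15}
    - {"tz": -35, "jaw": 15}
    - {"tz": -10, "jaw": 15}
    - {"jaw": 15}

```text
clock: 5.6
eef_pos: [461.5, -210.8, 201.3]
tool_rot: [3.14, 0.002, 2.232]
force: [0.5, 0.3, -1.9]
width: 21.1
gripper_force: 59.1
```

move_tool:
  plan:
    - {"tx": 20, "ty": 15, "jaw": 15}
    - {"tx": 33, "ty": 25, "jaw": 15}
    - {"tx": 33, "ty": 25, "jaw": 15}
    - {"tx": 33, "ty": 25, "jaw": 15}
    - {"tx": 33, "ty": 25, "jaw": 15}
    - {"tx": 33, "ty": 25, "jaw": 15}
    - {"tx": 33, "ty": 25, "jaw": 15}
    - {"tx": 33, "ty": 25, "jaw": 15}
    - {"tx": 33, "ty": 25, "jaw": 15}
    - {"tx": 20, "ty": 15, "jaw": 15}
    - {"tx": 14, "ty": -1, "drz": 0.05, "jaw": 15}
    - {"jaw": 15}

```text
clock: 6.8
eef_pos: [443.6, 182.6, 198.1]
tool_rot: [-3.137, -0.002, 2.186]
force: [-0.2, -0.6, -2.1]
width: 20.9
gripper_force: 59.1
```

move_tool:
  plan:
    - {"tz": 10, "drz": 0.08, "jaw": 15}
    - {"tz": 10, "drz": 0.08, "jaw": 15}
    - {"tz": 10, "drz": 0.08, "jaw": 15}
    - {"drz": 0.017, "jaw": 15}
    - {"jaw": 15}
    - {"jaw": 15}

```text
clock: 7.4
eef_pos: [446.6, 180.4, 170.3]
tool_rot: [3.142, 0.0, 1.926]
force: [-0.3, 0.3, -1.5]
width: 21.3
gripper_force: 59.0
```

Run:
```python
from h import *
import pickle
pickle.dump(cam('wrist'),open('w4.pkl','wb'));im=camrig.get_image('wrist');cv2.imwrite('pics/w4.png',im)
cv2.imwrite('pics/w4v.png',cv2.resize(im[100:400,85:485],None,fx=2,fy=2,interpolation=3))
print(totool([454.3,186,150]))
```

```text
[ 2.37854999  9.01706752 20.51735225]
```

View pics/w4v.png

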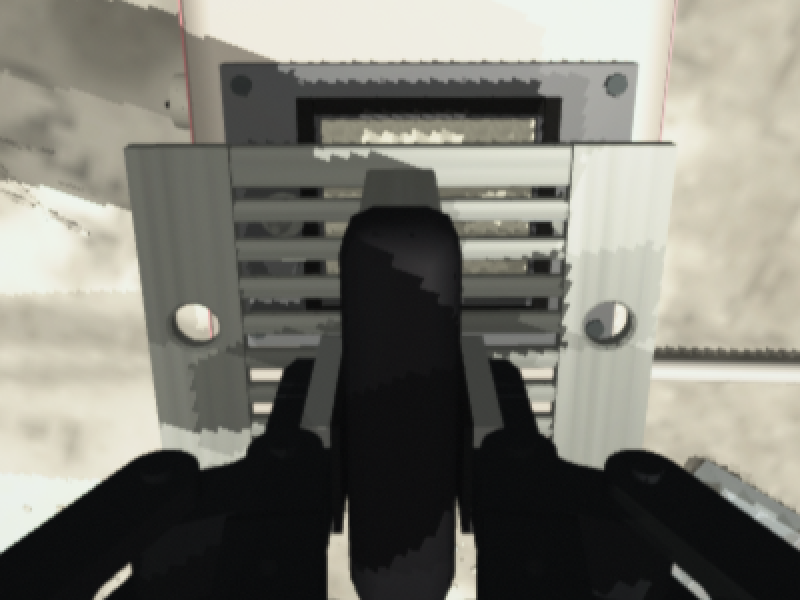

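The cover hangs level in the grip. Its holes are at (196,322) and (609,321) in the 2x crop (offset 85,100), and the front pin shows at about (282,213) through the slots.

Run:
```python
from h import *
import pickle
np.set_printoptions(precision=2,suppress=True)
C=pickle.load(open('w4.pkl','rb'))
w=lambda u,v:(85+(u+.5)/2-.5,100+(v+.5)/2-.5)
a=[atz(C,w(*p),147.4) for p in ((609,321),(196,322))];d=a[0]-a[1];m=(a[0]+a[1])/2
print(a,m,np.linalg.norm(d),np.degrees(np.arctan2(d[1],d[0])))
s=ctrl.read_state();R=Rn.from_euler('xyz',s['tool_rot']).as_matrix();print('off in tool',R.T@(m-s['eef_pos']))
# bezel screws vs expected: check seat by bezel corner pts
print([atz(C,w(*p),63) for p in ((282,213),)])
e=np.array([454.3,186.0,0])-m;e[2]=0;print('move',R.T@e)
```

```text
[array([494.63, 199.01, 147.4 ]), array([397.94, 162.96, 147.4 ])] [446.28 180.99 147.4 ] 103.19889906696129 20.450758765791843
off in tool [ 0.46 -0.24 23.11]
[array([405.2 , 167.82,  63.  ])]
move [1.92 9.26 0.  ]
```

move_tool:
  plan:
    - {"tx": 2, "ty": 9, "tz": 15, "jaw": 15}
    - {"tz": 20, "jaw": 15}
    - {"tz": 10, "jaw": 15}
    - {"jaw": 15}
    - {"jaw": 15}
    - {"jaw": 15}

```text
clock: 8.05
eef_pos: [454.6, 186.0, 126.1]
tool_rot: [3.14, -0.0, 1.925]
force: [0.6, -0.3, -1.3]
width: 21.2
gripper_force: 59.0
```

Run:
```python
from h import *
np.set_printoptions(precision=2,suppress=True)
s=ctrl.read_state();R=Rn.from_euler('xyz',s['tool_rot']).as_matrix()
m=s['eef_pos']+R@np.array([.46,-.24,23.1]);e=np.array([454.3,186,0])-m;e[2]=0;print(s['eef_pos'],R.T@e)
im=camrig.get_image('wrist');cv2.imwrite('pics/w5.png',im)
```

```text
[454.59 186.04 126.06] [-0.4  -0.08 -0.  ]
```

move_tool:
  plan:
    - {"tz": 7, "jaw": 15}
    - {"tz": 6, "jaw": 15}
    - {"tz": 3, "jaw": 15}
    - {"tz": 3, "jaw": 15}
    - {"jaw": 15}

```text
clock: 8.6
eef_pos: [453.8, 185.8, 105.8]
tool_rot: [-3.141, 0.0, 1.925]
force: [-0.2, 0.7, -2.7]
width: 21.3
gripper_force: 59.0
```

move_tool:
  plan:
    - {"tz": 2, "jaw": 15}
    - {"tz": 2, "jaw": 15}
    - {"jaw": 15}

```text
clock: 8.9
eef_pos: [454.0, 185.9, 102.1]
tool_rot: [-3.141, -0.0, 1.925]
force: [-0.8, 0.0, -0.7]
width: 20.9
gripper_force: 59.0
```

No contact force 6 mm below the tips, so the pins are in the holes. Continuing down slowly.

move_tool:
  plan:
    - {"tz": 2, "jaw": 15}
    - {"tz": 2, "jaw": 15}
    - {"tz": 2, "jaw": 15}
    - {"tz": 1, "jaw": 15}
    - {"jaw": 15}

```text
clock: 9.4
eef_pos: [454.0, 185.9, 95.1]
tool_rot: [-3.141, -0.0, 1.925]
force: [1.0, 0.3, -0.9]
width: 21.0
gripper_force: 59.0
```

move_tool:
  plan:
    - {"tz": 1, "jaw": 15}
    - {"tz": 1, "jaw": 15}
    - {"jaw": 15}

```text
clock: 9.7
eef_pos: [454.0, 186.0, 93.2]
tool_rot: [-3.141, -0.0, 1.925]
force: [-0.8, -0.5, -0.8]
width: 21.6
gripper_force: 59.0
```

move_tool:
  plan:
    - {"tz": 1, "jaw": 15}
    - {"jaw": 15}

```text
clock: 9.9
eef_pos: [454.0, 185.9, 92.2]
tool_rot: [-3.141, -0.0, 1.925]
force: [-0.5, 0.3, -1.3]
width: 20.9
gripper_force: 59.0
```

move_tool:
  plan:
    - {"tz": 0.6, "jaw": 15}
    - {"jaw": 15}

```text
clock: 10.1
eef_pos: [454.1, 186.0, 91.7]
tool_rot: [3.142, -0.0, 1.925]
force: [0.8, -1.1, -1.6]
width: 21.5
gripper_force: 59.1
```

move_tool:
  plan:
    - {"tz": 0.6, "jaw": 15}
    - {"jaw": 15}

```text
clock: 10.3
eef_pos: [454.1, 186.0, 91.6]
tool_rot: [3.141, -0.0, 1.925]
force: [-1.5, -0.9, 4.8]
width: 20.6
gripper_force: 59.8
```

Seat contact (+4.8 N) came at the expected height. Releasing slowly, then withdrawing upward.

move_tool:
  plan:
    - {"jaw": 24}
    - {"jaw": 30}
    - {"jaw": 40}
    - {"jaw": 50}
    - {"jaw": 50}
    - {"jaw": 50}

```text
clock: 10.9
eef_pos: [454.1, 186.0, 91.1]
tool_rot: [-3.142, -0.0, 1.925]
force: [-0.3, 0.2, 0.9]
width: 49.7
gripper_force: 0.0
```

move_tool:
  plan:
    - {"tz": -10, "jaw": 50}
    - {"tz": -20, "jaw": 50}
    - {"tz": -30, "jaw": 50}
    - {"tz": -30, "jaw": 50}
    - {"tz": -20, "jaw": 50}
    - {"jaw": 50}
    - {"jaw": 50}

```text
clock: 11.6
eef_pos: [454.0, 186.2, 201.6]
tool_rot: [3.141, -0.0, 1.925]
force: [-0.8, -0.3, 0.3]
width: 50.2
gripper_force: 0.0
```

Run:
```python
from h import *
np.set_printoptions(precision=2,suppress=True)
C=cam('wrist');im=camrig.get_image('wrist');s=camrig.get_image('side');t=camrig.get_image('top')
a=im[60:360,80:480]
b=cv2.resize(s[165:315,185:345],(400,375),interpolation=3);c=cv2.resize(t[180:285,275:390],(245,224),interpolation=3)
o=np.zeros((600,800,3),np.uint8);o[:300,:400]=a;o[:375,400:]=b;o[375:599,400:645]=c
q=C[0]@(C[1]@np.array([454.3,186,69])+C[2]);u,v=(q[:2]/q[2]).astype(int);print(u,v)
o[300:600,:400]=cv2.resize(im[max(0,v-75):max(0,v-75)+150,u-100:u+100],(400,300),interpolation=3)
cv2.imwrite('pics/fin.png',o)
```

```text
285 200
```

View pics/fin.png

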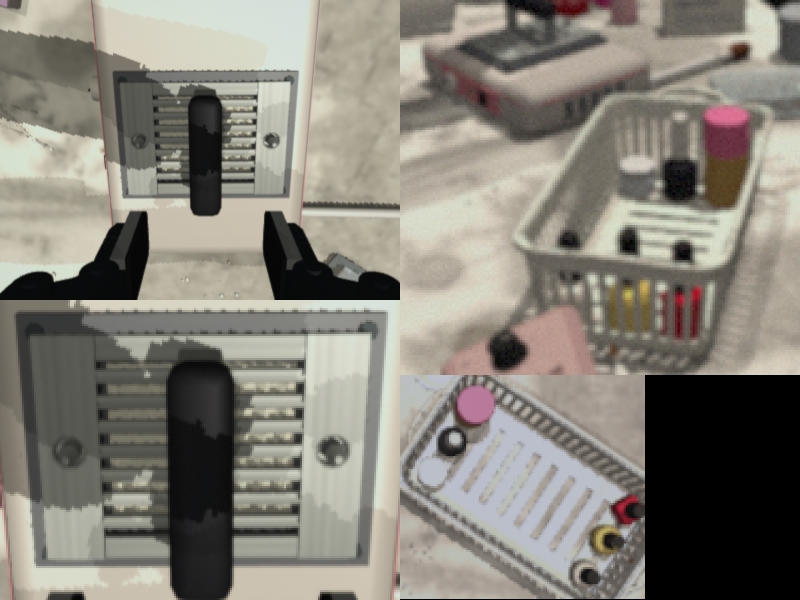

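The cover lies flush in the bezel with both pins showing in their holes, at (68,450) and (332,450). The basket is unmoved, with all six items standing.

```bash
python3 -c "
from cell import ctrl, camrig, job
print(job.finish_job())"
```

```text
the job is handed in; nothing more can be done
None
```

The cover is seated flush on the collector over both locating pins and released, the basket and its bottles and jars are still standing in place, and the job was handed in at about 12 s.

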